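Walk the tall carton up to the stop rail

ROBOT

A 7-joint arm with a two-finger parallel gripper is mounted at the origin on the work surface. World frame = base frame: x ahead of the robot, y to its left, z up, the work surface at z = 0. Lengths are in mm, angles in rad, forces in N, time in s.
With the tool pointing down it reaches from about 400 to 900 mm from the base axis. Payload 5.6 kg.
Tool frame: the origin (TCP) lies midway between the tips of the shut fingers; the grasp point (between the pads) lies 19 mm behind it; z points along the fingers, y is the direction in which the jaws open and shut (so a half turn about z gives the same grasp; the last joint's range is limited). The gripper opens to 92 mm and grips with 3 to 60 N. Pads are 20 mm wide; open, the fingers measure 128 mm over their backs; the gripper's body (75 mm by 189 mm) begins 69 mm behind the grasp point.
Start: joints at [1.19, 0.468, -0.012, 1.603, 0.006, 1.071, -0.056], TCP at [215.376, -613.289, 193.492] pointing down, gripper open.
Joint ranges: [-2.53, 2.53], [-0.31, 2.02], [-1.57, 1.55], [0.28, 2.44], [-1.29, 4.43], [0.15, 1.84], [-2.92, 2.92]. Speed limits (rad/s): [2.57, 2.57, 3.14, 3.14, 3.14, 3.14, 3.14].

INTERFACE

Orientations are given as a rotation vector (axis times angle).
In Python, from bench import arm gives the robot as it stands.
- The arm moves only by the tool send_rows, never from a script. Its arguments are lists of equal length, an entry for each row: "offset": the shift along the tool's x, y, z as a fraction of full scale, a list of three; "turn": the turn, a rotation vector about the tool's x, y, z as a fraction of full scale, a list of three; "hand": the opening, from 0 (shut) to 1 (fully open). A call has 1 to 20 rows; each row shifts and turns the commanded pose from where the row before left it, along the tool's axes as they then stand; what a row does not reach is not made up. Full scale, the value 1, is 0.02 m for a shift and 0.15 rad for a turn. A row lasts 1/10 s, in which the tool goes at most 50 mm and 8.59 degrees, less where a joint would pass 70% of its speed; a pose out of reach is approached as far as the arm can. A call with a number of a shift or a turn outside -1 to 1 is refused whole. A call with a gripper value outside its range is refused whole. The fingers move at their own pace and stop on an object; "squeeze" is the grip in N (left out, the last holds). Time passes only in rows, so rows that do not move let the fingers close. It gives the time, the measured TCP pose, the force and the opening at its end, in the units of the state.
- arm.get_obs(): the state, without advancing time (a new reading comes with each control period).
- arm.get_image(name): name is "side" or "top" or "wrist"; returns a dict with "pixels" (480x640x3 uint8, red, green, blue), "z_map" (480x640 float32, mm along the optical axis (not along the pixel's ray), 0 where there is no reading), "intrinsics" (3x3 intrinsics, pixels), "rvec" (rotation vector, rad) and "tvec" (3), from world to camera coordinates, as OpenCV has them. Camera axes: x right, y down, z forward; pixel columns grow to the right and rows downward; lengths in mm; the calibration is good to about 2 mm. A picture is of the moment at which its call begins.
- arm.job_done(): hands the job in, once; it reports no verdict.
The state is a dict: "time": time; "qpos": joint angles; "joint_vel": joint speeds; "effort": joint torques, N m; "tcp_pos": TCP position; "eef_rot": TCP orientation; "contact_force": force on the tool from outside, world axes, zero at the start; "torque": the same for the moment, N m; "opening": opening from 0.0 (shut) to 1.0 (fully open).
Only numpy, scipy, OpenCV 4.12 (cv2) and the standard library are available. Lean on these libraries where they do the work, as an engineer would, in place of code of your own. Each camera call takes 0.05 s, during which the arm holds its last target.

TASK

Walk the tall carton up to the wooden stop rail on its bottom corners, without lifting it off the bench and without sliding it along flat on its base. First tip it onto its far left bottom corner and swing its right side forward, that corner staying put, until the far right corner is close to the rail, and lower it gently onto its base; then tip it onto the far right bottom corner and swing the left side up to the rail in the same way, and lower it gently. Leave it standing flat and let go, its far face along the rail with a gap of no more than 2 cm at either end, and do not disturb the small carton and tape rolls around it.

Things in the scene. Friction and masses are not known exactly. Their poses are not given: they have to be found in the camera images.
- carton: Tall closed rigid cardboard carton on end, 90 deep (x) by 130 wide (y) by 210 mm high (z), 0.55 to 0.9 kg, evenly filled; flush black corner guards at the foot. Tip it by pushing high on an upright edge, a finger on each of its two faces. Origin: centre of underside; x points away from the robot to the rail, y left, z up. Starts 38 to 60 mm short of the rail, about parallel to it.
- far_left (a point): The carton's far left bottom corner, at (45, 65, 0) mm in the carton's frame: the first pivot. Same axes as the carton.
- far_right (a point): The carton's far right bottom corner, at (45, -65, 0) mm in the carton's frame: the second pivot.
- near_left (a point): The carton's near left bottom corner, at (-45, 65, 0) mm in the carton's frame.
- near_right (a point): The carton's near right bottom corner, at (-45, -65, 0) mm in the carton's frame.
- rail: Low straight wooden stop rail fixed to the bench, 460 mm long (y), 30 mm thick, 24 mm high. Origin at bench height in the middle of its near face, the one towards the robot and the carton; x points away from the robot, square to that face, y along the rail to the left, z up. The rail occupies x = 0 to 30 mm.
- small_carton: Bystander: small closed cardboard box 100 (x) by 85 (y) by 90 mm high, by the left end of the rail. Origin at the centre of its underside.
- roll_rail: Bystander: black tape roll lying flat, 104 mm across, 48 mm high, by the right end of the rail. Origin at the centre of its underside.
- roll_near: Bystander: narrow black tape roll lying flat, 104 mm across, 24 mm high, on the robot's side of the carton. Origin at the centre of its underside.

How it is judged (in metres and radians):
On the way, in this order (a step that is already met when the one before it is completed fails the run):
1. The carton is tipped over 5.7 degrees onto its far left corner, within 25 mm of that corner's first place, and its far right corner, raised, is within 35 mm of the rail (angle between carton's own z axis and vertical above 0.1 rad and height (world z) of far_left below 0.007 m and distance of far_left from where it was at the start of the episode below 0.025 m and height (world z) of far_right above 0.006 m and x of far_right in the frame of rail between -0.035 and 0.006 m), for 0.1 s.
2. It is set down on its base again, its far right corner within 25 mm of the rail (angle between carton's own z axis and vertical below 0.03 rad and linear speed of carton below 0.01 m/s and angular speed of carton below 0.05 rad/s and x of far_right in the frame of rail between -0.025 and 0.006 m), for 0.2 s.
3. It is tipped over 5.7 degrees onto its far right corner, within 30 mm of the rail, and its far left corner, raised, is within 35 mm of the rail (angle between carton's own z axis and vertical above 0.1 rad and height (world z) of far_right below 0.007 m and x of far_right in the frame of rail between -0.03 and 0.006 m and height (world z) of far_left above 0.006 m and x of far_left in the frame of rail between -0.035 and 0.006 m), for 0.1 s.
At the end, for the whole second after the job is handed in: The carton stands flat on the bench at rest (tilt under 1.7 degrees), both far bottom corners within 25 mm of the rail's near face (all of step 2 and height (world z) of carton below 0.005 m and x of far_left in the frame of rail between -0.025 and 0.006 m); the robot touches nothing.
It fails at once if the carton is lifted clear of the bench (all four bottom corners more than 10 mm up) (height (world z) of each of far_left, far_right, near_left, near_right above 0.01 m).
It fails at once if the carton is toppled (tilted more than 34 degrees) (angle between carton's own z axis and vertical above 0.6 rad).
It fails at once if the carton is shoved along flat on its base, or dropped onto it, faster than 80 mm/s (angle between carton's own z axis and vertical below 0.015 rad and linear speed of carton above 0.08 m/s).
It fails at once if the carton is slid flat on its base towards the rail (a far corner passes from 34 to 31 mm off the rail with the base flat) (angle between carton's own z axis and vertical below 0.015 rad and (x of far_left in the frame of rail between -0.034 and -0.031 m or x of far_right in the frame of rail between -0.034 and -0.031 m)).
It fails at once if the small carton or a tape roll beside the rail is moved more than 30 mm (distance of any of small_carton, roll_rail, roll_near from where it was at the start of the episode above 0.03 m).
It also fails if it takes over 59 s, if anything falls off the work surface, if the arm or the gripper's body presses on something with over 40 N, if the wrist force passes 120 N, or if a joint passes its speed limit or range.

## Working session

There is one attempt and no reset: what is moved stays moved. The work goes in short steps, Python scripts to look and compute and a tool call to move; the robot and the scene stay as the last step left them, time stands still between calls to the robot, and variables do not carry over. Pictures are saved under pics/ and viewed, and the job is handed in when it is done.

Besides the shell and the picture viewer there is one more tool, called as name(argument=value, ...), one argument or row to a line, values as JSON. send_rows: Moves the arm, as the interface text tells. Shift numbers are shares of 0.02 m and turn numbers shares of 0.15 rad, none past 1 either way. Its arguments: {"type":"object","properties":{"offset":{"type":"array","items":{"type":"array","items":{"type":"number","minimum":-1,"maximum":1}}},"turn":{"type":"array","items":{"type":"array","items":{"type":"number","minimum":-1,"maximum":1}}},"hand":{"type":"array","items":{"type":"number"}},"squeeze":{"type":"number"}},"required":["offset","turn","hand"]}

```bash
ls; mkdir -p pics
python3 - <<'E'
from bench import arm
import cv2,numpy as np
o=arm.get_obs();print(o)
for n in ["side","top","wrist"]:
    d=arm.get_image(n);np.savez(f"{n}0.npz",**d);cv2.imwrite(f"pics/{n}0.png",d["pixels"][:,:,::-1])
    R=cv2.Rodrigues(np.array(d["rvec"],float))[0];print(n,d["intrinsics"],-R.T@np.array(d["tvec"]).ravel(),R)
E
```

```text
pics
{'time': 0.0, 'qpos': array([ 1.19000405,  0.46838477, -0.01162073,  1.60359278,  0.00599505,
        1.07140184, -0.05626767]), 'joint_vel': array([-4.02615874e-04,  2.80774834e-04,  4.41500340e-04,  4.79981795e-04,
        2.65278724e-05, -8.90214296e-04, -2.04636954e-03]), 'effort': array([ 5.51126504e-04, -5.20564020e+01, -1.23079744e-02, -2.43749267e+01,
       -5.67035296e-02,  1.69912336e-02,  1.25843758e-04]), 'tcp_pos': array([ 215.15521075, -612.7130906 ,  192.54822874]), 'eef_rot': array([-3.09521454e+00, -5.27769037e-01,  6.32151888e-04]), 'contact_force': array([ 0.36668703, -0.26048506,  0.2250422 ]), 'torque': array([-0.06903372,  0.01548451, -0.01796333]), 'opening': 0.9998797852885961}
side [[521.67581363   0.         328.65346443]
 [  0.         521.67581363 240.68599177]
 [  0.           0.           1.        ]] [-58.71832999 587.51871987 537.56940577] [[-0.67269753 -0.73963083  0.02059767]
 [-0.40402126  0.34385293 -0.84766266]
 [ 0.61987487 -0.57854247 -0.5301356 ]]
top [[582.30227335   0.         323.09536753]
 [  0.         582.30227335 233.2066165 ]
 [  0.           0.           1.        ]] [ 374.94200041   55.80980789 1003.12665693] [[-0.02018412 -0.99963028  0.01821831]
 [-0.99064572  0.01753636 -0.13532754]
 [ 0.13495802 -0.02077936 -0.99063341]]
wrist [[349.76486452   0.         320.83047085]
 [  0.         349.76486452 239.86371505]
 [  0.           0.           1.        ]] [ 294.64828434 -585.2359143   384.26171226] [[ 0.33069315 -0.94373653 -0.00184613]
 [-0.9008628  -0.31625156  0.2973738 ]
 [-0.28122636 -0.09667637 -0.95475935]]
```

View pics/side0.png

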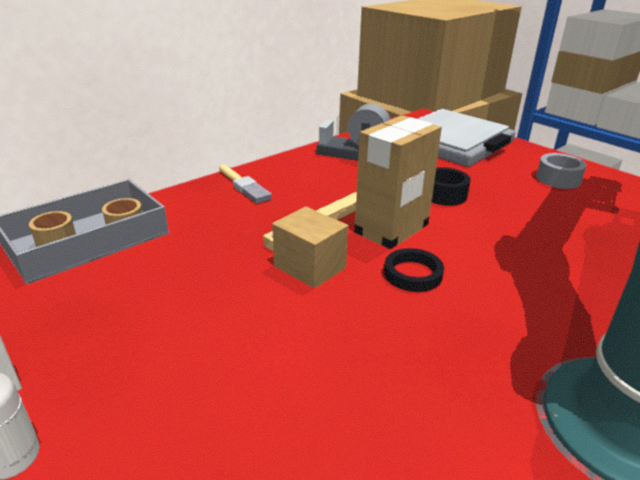

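View pics/top0.png

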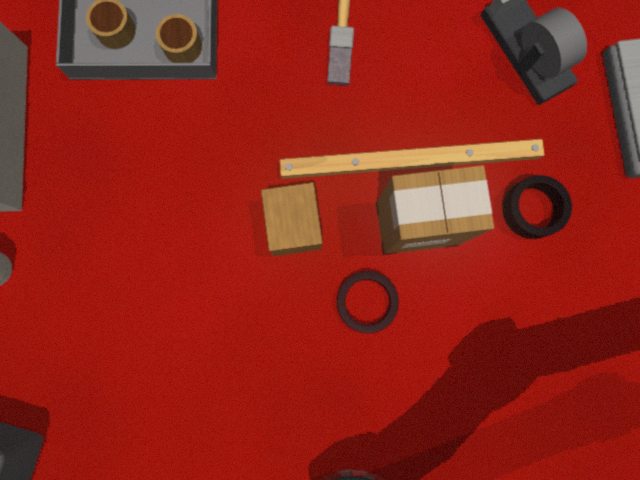

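The carton stands at about (440,205) in the top image, with the rail from (281,168) to (543,148), small carton at (292,217), rolls at (538,207) and (368,301). Next I measure.

```bash
cat > h.py <<'E'
import numpy as np,cv2
def cloud(d):
    K=np.array(d["intrinsics"]);R=cv2.Rodrigues(np.array(d["rvec"],float))[0];t=np.array(d["tvec"],float).ravel()
    v,u=np.mgrid[0:480,0:640];z=d["z_map"].astype(float)
    P=np.stack([(u-K[0,2])/K[0,0]*z,(v-K[1,2])/K[1,1]*z,z],-1)
    W=(P-t)@R; W[z<=0]=np.nan
    return W
def rect(P):
    r=cv2.minAreaRect(P.astype(np.float32)); return r,cv2.boxPoints(r)
E
python3 - <<'E'
from h import *
for n in ["top","side"]:
    d=np.load(n+"0.npz");W=cloud(d);px=d["pixels"].astype(int)
    Z=W[...,2]
    def comp(m,label):
        m=cv2.morphologyEx(m.astype(np.uint8),cv2.MORPH_OPEN,np.ones((3,3)))
        k,l,s,c=cv2.connectedComponentsWithStats(m)
        for i in range(1,k):
            if s[i,4]>150:
                P=W[l==i];r,b=rect(P[:,:2]);print(n,label,s[i,4],np.round(c[i]),'z',np.round(np.median(P[:,2]),1),np.round(r[0],1),np.round(r[1],1),np.round(r[2],2),np.round(b).tolist())
    R_ok=(W[...,0]>250)&(W[...,0]<900)&(W[...,1]>-350)&(W[...,1]<300)
    comp(R_ok&(Z>195)&(Z<225),'carton top')
    comp(R_ok&(Z>80)&(Z<100),'small top')
    wood=(px[...,1]>90)
    comp(R_ok&(Z>17)&(Z<32)&wood,'rail')
    dark=px.max(2)<70
    comp(R_ok&(Z>12)&(Z<60)&dark,'rolls')
    print(np.nanmedian(Z[400:,100:200]))
E
```

```text
top carton top 6170 [442. 203.] z 211.0 [ 523.9 -128. ] [ 90.9 132.1] 5.84 [[472.0, -67.0], [485.0, -198.0], [576.0, -189.0], [562.0, -58.0]]
top small top 3344 [292. 217.] z 90.7 [527.3  86.3] [100.6  85.2] 7.08 [[472.0, 122.0], [483.0, 38.0], [582.0, 50.0], [572.0, 135.0]]
top rail 498 [342.  35.] z 20.9 [870.8  -5.8] [40.4 55.8] 83.83 [[841.0, -23.0], [896.0, -29.0], [901.0, 11.0], [845.0, 17.0]]
top rail 203 [339.  57.] z 18.9 [ 8.211e+02 -7.000e-01] [36.  39.8] 84.7 [[800.0, -17.0], [839.0, -20.0], [843.0, 15.0], [803.0, 19.0]]
top rail 4422 [411. 157.] z 25.0 [ 638.6 -121.6] [ 31.7 457.6] 3.65 [[608.0, 106.0], [637.0, -351.0], [669.0, -349.0], [640.0, 108.0]]
top rolls 1486 [517.  52.] z 30.6 [ 832.3 -324.9] [172.4  47.1] 27.74 [[745.0, -344.0], [767.0, -386.0], [920.0, -306.0], [898.0, -264.0]]
top rolls 752 [198.  61.] z 36.8 [828.2 235. ] [ 63.3 132.4] 52.67 [[756.0, 250.0], [862.0, 170.0], [900.0, 220.0], [795.0, 300.0]]
top rolls 1300 [525. 208.] z 47.4 [ 545.6 -314.4] [ 70.5 102.2] 89.95 [[495.0, -350.0], [597.0, -350.0], [597.0, -279.0], [495.0, -279.0]]
top rolls 1205 [
[... 945 characters left out ...]
475.0, -78.0]]
side rail 267 [147. 229.] z 24.9 [794.2 261. ] [75.3  7.9] 89.11 [[790.0, 223.0], [798.0, 223.0], [799.0, 299.0], [791.0, 299.0]]
side rail 162 [326. 270.] z 24.5 [475.3  92.2] [ 4.7 62.6] 5.87 [[470.0, 123.0], [476.0, 61.0], [481.0, 61.0], [474.0, 124.0]]
side rolls 188 [338. 151.] z 20.4 [ 852.7 -290.6] [103.3  12.1] 27.14 [[804.0, -309.0], [810.0, -320.0], [901.0, -272.0], [896.0, -262.0]]
side rolls 648 [449. 190.] z 34.1 [ 538.  -313.3] [72.8 92.8] 89.68 [[491.0, -349.0], [584.0, -350.0], [585.0, -277.0], [492.0, -277.0]]
side rolls 1097 [414. 268.] z 23.1 [388.3 -33.1] [ 98.1 100.5] 36.73 [[319.0, -22.0], [379.0, -103.0], [458.0, -44.0], [398.0, 37.0]]
0.6106603453606282
```

```bash
python3 - <<'E'
from h import *
d=np.load("top0.npz");im=d["pixels"][120:320,230:610,::-1]
cv2.imwrite("pics/t0z.png",cv2.resize(im,None,fx=2,fy=2,interpolation=cv2.INTER_CUBIC))
d=np.load("side0.npz");im=d["pixels"][90:310,240:500,::-1]
cv2.imwrite("pics/s0z.png",cv2.resize(im,None,fx=2.5,fy=2.5,interpolation=cv2.INTER_CUBIC))
E
cat >> h.py <<'E'
from scipy.spatial.transform import Rotation as Ro
def tool(o): return np.array(o["tcp_pos"]),Ro.from_rotvec(o["eef_rot"])
def to(o,p,yaw=None):
    """remaining shift in tool axes (rows of 20mm) and turn (units of .15)"""
    P,R=tool(o); d=R.inv().apply(np.array(p,float)-P)/20
    print("shift units",np.round(d,3)); 
    if yaw is not None:
        Yt=Ro.from_matrix(np.array([[np.sin(yaw),np.cos(yaw),0],[-np.cos(yaw),np.sin(yaw),0],[0,0,-1]]).T.T)
        # columns: tool x=(sin,-cos,0)?, y=(cos,sin,0), z=down
        y=np.array([np.cos(yaw),np.sin(yaw),0]);z=np.array([0,0,-1.]);x=np.cross(y,z)
        Rt=Ro.from_matrix(np.stack([x,y,z],1)); print("turn units",np.round((R.inv()*Rt).as_rotvec()/.15,3)); print("shift after turn",np.round(Rt.inv().apply(np.array(p,float)-P)/20,3))
E
python3 - <<'E'
from h import *
from bench import arm
o=arm.get_obs();print(tool(o)[1].as_matrix().round(3));to(o,[526,-157,260],np.radians(5.84))
E
```

```text
[[ 0.944  0.331 -0.001]
 [ 0.331 -0.944  0.001]
 [-0.    -0.001 -1.   ]]
shift units [ 22.214 -16.36   -3.342]Traceback (most recent call last):
  File "<stdin>", line 3, in <module>
  File "h.py", line 17, in to
    Yt=Ro.from_matrix(np.array([[np.sin(yaw),np.cos(yaw),0],[-np.cos(yaw),np.sin(yaw),0],[0,0,-1]]).T.T)
  File "scipy/spatial/transform/_rotation.pyx", line 1143, in scipy.spatial.transform._rotation.Rotation.from_matrix
ValueError: Non-positive determinant (left-handed or null coordinate frame) in rotation matrix 0: [[ 0.10175083  0.99480992  0.        ]
 [-0.99480992  0.10175083  0.        ]
 [ 0.          0.         -1.        ]].
```

View pics/wrist0.png

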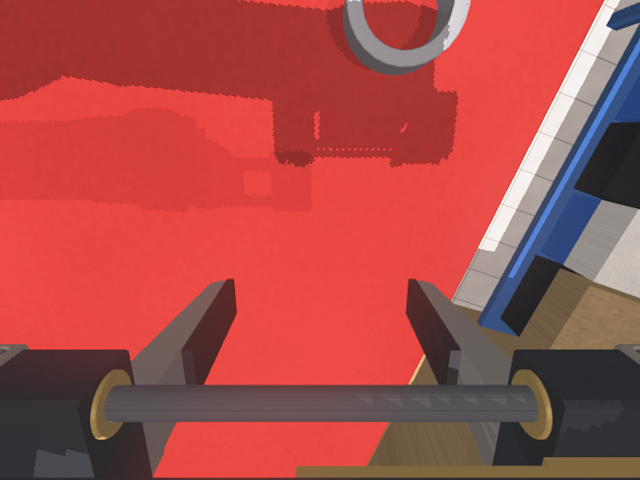

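View pics/s0z.png

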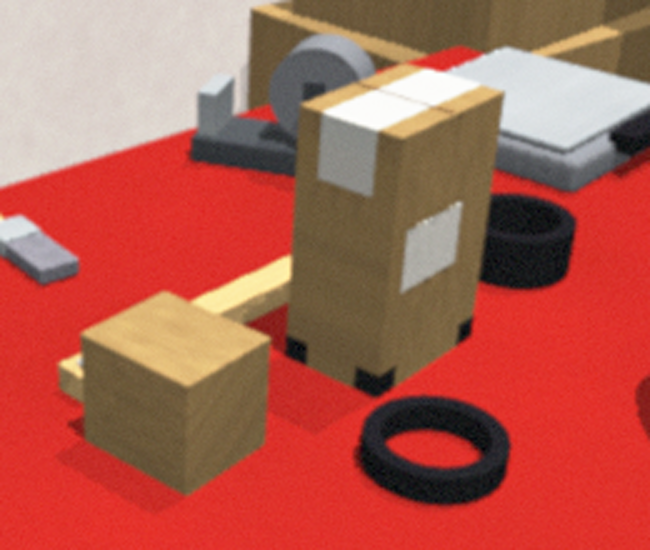

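The wrist view shows open fingers at columns ~235 and ~405; the side view confirms the carton's black foot corners and the roll in front. I plan a rise and turn, then the crossing.

send_rows(
  offset=[
    [0,0,-0.5],
    [0,0,-0.5],
    [0,0,-0.5],
    [0,0,-0.5],
    [0,0,-0.5],
    [0,0,-0.5],
    [0,0,-0.5],
    [0,0,0],
    [0,0,0],
  ],
  turn=[
    [0,0,-0.99],
    [0,0,-0.99],
    [0,0,-0.99],
    [0,0,-0.99],
    [0,0,-0.99],
    [0,0,-0.99],
    [0,0,-0.99],
    [0,0,-0.99],
    [0,0,-0.99],
  ],
  hand=[1,1,1,1,1,1,1,1,1],
)

```text
time: 1.05
tcp_pos: [215.3, -613.3, 263.6]
eef_rot: [2.097, 2.34, -0.0]
contact_force: [-0.1, 0.7, -0.8]
opening: 0.999
```

```bash
sed -i '/Yt=/d' h.py
python3 - <<'E'
from h import *
from bench import arm
o=arm.get_obs();print(o["time"],o["qpos"].round(2),tool(o)[0]);to(o,[526,-157,255],np.radians(5.84))
E
```

```text
1.05 [ 1.38  0.43 -0.28  1.51  0.12  1.22  1.19] [ 215.33113006 -613.27998313  263.59384816]
shift units [20.981 17.932  0.425]
turn units [-0.     0.001  0.05 ]
shift after turn [21.115 17.774  0.43 ]
```

send_rows(
  offset=[
    [1,0.85,0],
    [1,0.85,0],
    [1,0.85,0],
    [1,0.85,0],
    [1,0.85,0],
    [1,0.85,0],
    [1,0.85,0],
    [1,0.85,0],
    [1,0.85,0],
    [1,0.85,0],
    [1,0.85,0],
    [1,0.85,0],
    [1,0.85,0],
    [1,0.85,0],
    [1,0.85,0],
    [1,0.85,0],
    [1,0.85,0],
    [1,0.85,0],
    [1,0.9,0],
    [1,0.9,0],
  ],
  turn=[
    [0,0,0],
    [0,0,0],
    [0,0,0],
    [0,0,0],
    [0,0,0],
    [0,0,0],
    [0,0,0],
    [0,0,0],
    [0,0,0],
    [0,0,0],
    [0,0,0],
    [0,0,0],
    [0,0,0],
    [0,0,0],
    [0,0,0],
    [0,0,0],
    [0,0,0],
    [0,0,0],
    [0,0,0],
    [0,0,0],
  ],
  hand=[1,1,1,1,1,1,1,1,1,1,1,1,1,1,1,1,1,1,1,1],
)

```text
time: 3.05
tcp_pos: [514.5, -179.3, 263.3]
eef_rot: [-2.104, -2.333, 0.001]
contact_force: [0.7, -0.6, 0.2]
opening: 0.999
```

Run:
```python
from h import *
from bench import arm
d=arm.get_image("wrist");np.savez("w1.npz",**d);cv2.imwrite("pics/w1.png",d["pixels"][:,:,::-1])
d=arm.get_image("top");np.savez("t1.npz",**d);cv2.imwrite("pics/t1.png",d["pixels"][:,:,::-1])
o=arm.get_obs();print(o["time"],o["qpos"].round(2),tool(o)[0]);to(o,[526,-157,255],np.radians(5.84))
```

```text
3.15 [ 0.73  0.28 -0.56  1.75  0.16  1.15  0.24] [ 515.93670314 -176.08259027  263.4510021 ]
shift units [0.893 0.604 0.425]
turn units [ 0.007 -0.012  0.05 ]
shift after turn [0.898 0.598 0.423]
```

View pics/w1.png

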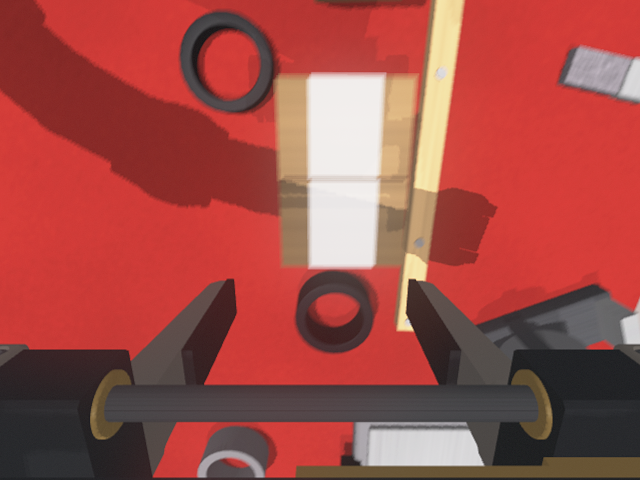

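View pics/t1.png

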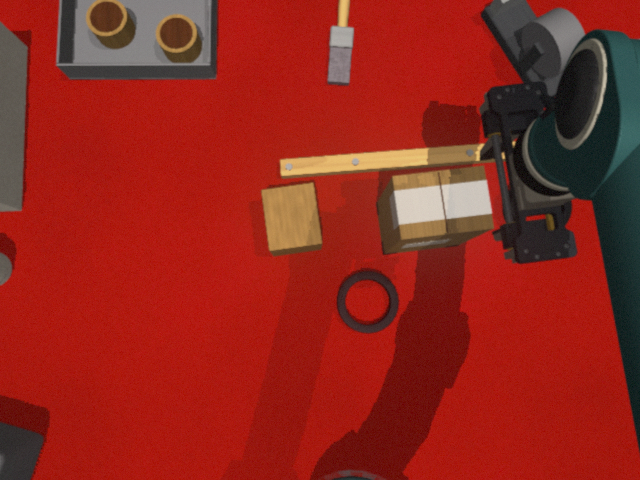

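send_rows(
  offset=[
    [0.4,0.3,0.4],
    [0.4,0.3,0],
    [0,0,0],
    [0,0,0],
  ],
  turn=[
    [0,0,0],
    [0,0,0.05],
    [0,0,0],
    [0,0,0],
  ],
  hand=[1,1,1,1],
)

```text
time: 3.55
tcp_pos: [524.4, -163.3, 255.4]
eef_rot: [-2.113, -2.325, 0.001]
contact_force: [0.1, 0.6, 0.1]
opening: 1.003
```

```bash
cat > wl.py <<'E'
from h import *
from bench import arm
import sys
d=arm.get_image("wrist");np.savez("w.npz",**d);cv2.imwrite(sys.argv[1],d["pixels"][:,:,::-1])
o=arm.get_obs();P,R=tool(o);print(o["time"],P.round(1),R.as_matrix().round(3).tolist(),o["contact_force"].round(1))
W=cloud(d);T=R.inv().apply((W-P).reshape(-1,3)).reshape(W.shape)
Z=W[...,2];m=(Z>200)&(Z<220)&(T[...,0]>-100)&(np.abs(T[...,1])<120)
m&=d["pixels"].min(2)>0
Q=T[m];print("n",len(Q),"z",np.median(Z[m]))
r,b=rect(Q[:,:2]);print("tool-frame top rect",np.round(r,1) if 0 else r, b.round(1).tolist())
for x0 in range(-20,121,20):
    s=Q[np.abs(Q[:,0]-x0)<4]
    if len(s)>5: print(x0,np.percentile(s[:,1],[0,1,99,100]).round(1))
# fingers: points with tool z -60..5
f=(T[...,2]>-50)&(T[...,2]<3)&(np.abs(T[...,0])<15)
for zz in (-5,-15,-25,-40):
    g=f&(np.abs(T[...,2]-zz)<4);y=T[...,1][g]; 
    if len(y): print("finger z",zz,"inner",y[y<0].max() if (y<0).any() else None,y[y>0].min() if (y>0).any() else None)
E
python3 wl.py pics/w2.png
```

```text
3.6 [ 524.3 -163.6  255.5] [[-0.095, 0.995, -0.0], [0.995, 0.095, -0.0], [-0.0, -0.0, -1.0]] [ 1.  -0.2 -0.9]
n 24769 z 210.50364386953308
tool-frame top rect ((36.51271057128906, 1.688507080078125), (90.43807983398438, 131.3817596435547), 89.73823547363281) [[-29.399999618530273, -43.20000076293945], [102.0, -43.79999923706055], [102.4000015258789, 46.599998474121094], [-29.0, 47.20000076293945]]
-20 [-43.1 -42.1  46.1  47.1]
0 [-43.3 -42.2  45.8  46.8]
20 [-43.3 -42.4  45.9  47. ]
40 [-43.3 -42.5  45.6  46.5]
60 [-43.5 -42.4  45.6  46.5]
80 [-43.6 -42.5  45.5  46.3]
100 [-43.6 -42.6  45.3  46.4]
finger z -25 inner -46.0982256937272 45.061234314911665
finger z -40 inner -46.08988081234384 44.91878839902723
```

View pics/w2.png

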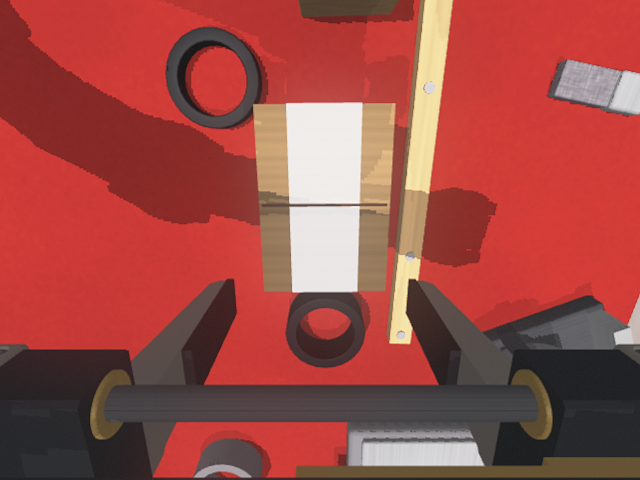

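The carton's top appears in the wrist view at columns 254–395, rows 103–292, centred between fingers within ~2 mm. I centre, descend just above the top, and recheck.

send_rows(
  offset=[
    [0,0.1,0.6],
    [0,0,0.9],
    [0,0,0.3],
    [0,0,0],
    [0,0,0],
  ],
  turn=[
    [0,0,-0.03],
    [0,0,0],
    [0,0,0],
    [0,0,0],
    [0,0,0],
  ],
  hand=[1,1,1,1,1],
)

```text
time: 4.1
tcp_pos: [526.7, -162.9, 219.6]
eef_rot: [2.107, 2.33, 0.0]
contact_force: [1.5, 0.1, -0.6]
opening: 1.002
```

```bash
python3 wl.py pics/w3.png
```

```text
4.15 [ 526.9 -162.9  220. ] [[-0.1, 0.995, 0.001], [0.995, 0.1, -0.0], [-0.0, 0.001, -1.0]] [ 0.3 -0.2  0.2]
n 33285 z 210.52376227744216
tool-frame top rect ((36.163734436035156, -0.7997474670410156), (90.51497650146484, 131.02052307128906), 89.79387664794922) [[-29.5, -45.79999923706055], [101.5, -46.29999923706055], [101.80000305175781, 44.20000076293945], [-29.200000762939453, 44.70000076293945]]
-20 [-45.9 -45.1  43.3  44.3]
0 [-45.8 -44.8  43.3  44.2]
20 [-45.8 -45.   43.3  44.4]
40 [-45.8 -44.8  43.4  44.3]
60 [-45.7 -44.9  43.3  44.2]
80 [-45.9 -44.9  43.3  44.2]
100 [-45.9 -44.9  43.4  44.1]
finger z -25 inner -46.41335616278814 44.628840009799404
finger z -40 inner -46.25761327632527 44.776186500241195
```

View pics/w3.png

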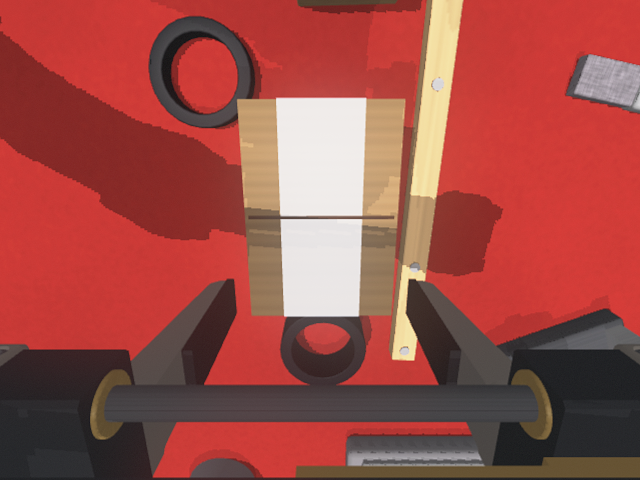

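Carton centre −0.8 vs finger centre −0.8 mm in the jaw direction: aligned (edges at cols 250–393, fingers 235/408). I descend slowly, watching the force.

send_rows(
  offset=[
    [0,0,0.2],
    [0,0,0.2],
    [0,0,0.2],
    [0,0,0.2],
    [0,0,0],
  ],
  turn=[
    [0,0,0],
    [0,0,0],
    [0,0,0],
    [0,0,0],
    [0,0,0],
  ],
  hand=[1,1,1,1,1],
)

```text
time: 4.65
tcp_pos: [526.1, -162.7, 202.7]
eef_rot: [-2.106, -2.329, 0.001]
contact_force: [0.4, -0.2, 1.1]
opening: 1.0
```

send_rows(
  offset=[
    [0,0,0.2],
    [0,0,0.3],
    [0,0,0.4],
    [0,0,0.4],
    [0,0,0.4],
    [0,0,0.3],
    [0,0,0],
  ],
  turn=[
    [0,0,0],
    [0,0,0],
    [0,0,0],
    [0,0,0],
    [0,0,0],
    [0,0,0],
    [0,0,0],
  ],
  hand=[1,1,1,1,1,1,1],
)

```text
time: 5.35
tcp_pos: [526.0, -162.6, 162.3]
eef_rot: [-2.106, -2.329, 0.001]
contact_force: [-0.3, -0.2, 0.8]
opening: 1.002
```

```bash
python3 wl.py pics/w4.png; python3 -c "
from bench import arm;import cv2
cv2.imwrite('pics/s4.png',arm.get_image('side')['pixels'][:,:,::-1]);o=arm.get_obs();print(o['contact_force'],o['torque'])"
```

```text
5.4 [ 526.3 -162.7  163. ] [[-0.1, 0.995, -0.001], [0.995, 0.1, 0.0], [0.0, -0.001, -1.0]] [-0.1  0.6  0. ]
n 62878 z 210.53871544434566
tool-frame top rect ((35.49198913574219, -0.7395172119140625), (120.88008880615234, 131.44154357910156), 89.82014465332031) [[-30.399999618530273, -61.0], [101.0, -61.400001525878906], [101.4000015258789, 59.5], [-30.0, 59.900001525878906]]
-20 [-45.4 -44.2  44.   44.8]
0 [-47.3 -47.   45.2  45.5]
20 [-45.3 -44.3  43.9  45. ]
40 [-45.4 -44.2  43.9  45.1]
60 [-45.3 -44.3  43.8  45. ]
80 [-45.7 -44.4  43.9  45.4]
100 [-45.4 -44.1  43.9  45. ]
finger z -25 inner -51.382743906017275 51.285754453005715
finger z -40 inner -46.51263139436438 46.332638428703596
[ 0.64233461 -0.38506684  0.08600207] [-0.00796155 -0.08956145 -0.04863381]
```

View pics/s4.png

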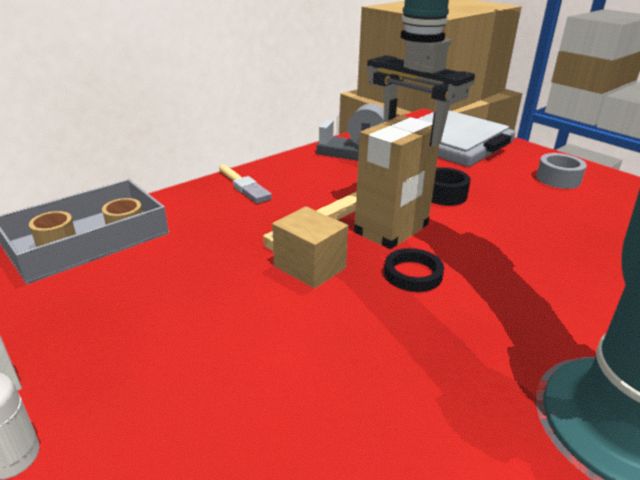

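Jaws straddle the top at columns 385–445, no contact force. Close the grip and compute the pivot rows.

send_rows(
  offset=[
    [0,0,0],
    [0,0,0],
    [0,0,0],
    [0,0,0],
    [0,0,0],
    [0,0,0],
  ],
  turn=[
    [0,0,0],
    [0,0,0],
    [0,0,0],
    [0,0,0],
    [0,0,0],
    [0,0,0],
  ],
  hand=[0.8,0.8,0.8,0.8,0.8,0.8],
  squeeze=40,
)

```text
time: 6.05
tcp_pos: [526.8, -162.8, 163.6]
eef_rot: [2.107, 2.33, 0.0]
contact_force: [0.9, 0.4, -0.7]
opening: 0.976
```

```bash
cat > rail.py <<'E'
from h import *
def railfit(f="top0.npz"):
    d=np.load(f);W=cloud(d);px=d["pixels"].astype(int)
    m=(W[...,2]>21)&(W[...,2]<28)&(px[...,1]>90)&(W[...,0]>595)&(W[...,0]<690)&(W[...,1]>-345)&(W[...,1]<105)
    Q=W[m][:,:2]
    ys=np.arange(-330,95,10.);c=[np.percentile(Q[np.abs(Q[:,1]-y)<4][:,0],[1,99]).mean() if (np.abs(Q[:,1]-y)<4).sum()>20 else np.nan for y in ys]
    c=np.array(c);ok=~np.isnan(c);k=np.polyfit(ys[ok],c[ok],1);a=-np.arctan(k[0])
    # near face: 15 mm off centreline
    n=np.array([np.cos(a),np.sin(a)]);p0=np.array([np.polyval(k,-120),-120])-15*n
    return a,n,p0,np.std(c[ok]-np.polyval(k,ys[ok]))
E
python3 - <<'E'
from rail import *
from bench import arm
a,n,p0,s=railfit();print("rail yaw",np.degrees(a),p0,s)
o=arm.get_obs();P,R=tool(o);print(o["opening"],o["contact_force"].round(1),P.round(1))
M=R.as_matrix();print("tool yaw",np.degrees(np.arctan2(M[1,1],M[0,1])))
for nm,q in dict(fl=[101,44.5,162.5],fr=[-29,44.5,162.5]).items():
    w=P+R.apply(q);print(nm,w.round(1),"rail x",(w[:2]-p0)@n)
p=np.array([101,44.5,162.5])
w=np.array([.08,-.1,0])*.15
for s in (1,-1): print("tilt rows shift",((p-Ro.from_rotvec(s*w).apply(p))/20).round(3))
Rt=R*Ro.from_rotvec(w)**1
for i in range(9): Rt=Rt*Ro.from_rotvec(w)
u=Rt.inv().apply([0,0,1.])
for nn,ang in ((16,18.5),):
    w2=u*np.radians(ang)/nn; print("yaw rows",nn,"turn",(w2/.15).round(3),"shift",((p-Ro.from_rotvec(w2).apply(p))/20).round(3))
E
```

```text
rail yaw 3.6632848861601413 [ 623.14240281 -120.95839247] 0.3557147054484398
0.9761988200537339 [ 0.9  0.4 -0.7] [ 526.8 -162.8  163.6]
tool yaw 5.7555779309673
fl [561.  -57.8   1.1] rail x -58.002770888102795
fr [ 574.  -187.2    1.2] rail x -53.25657403288645
tilt rows shift [ 0.123  0.098 -0.101]
tilt rows shift [-0.121 -0.097  0.104]
yaw rows 16 turn [-0.02  -0.016 -0.132] shift [-0.024  0.076 -0.006]
```

send_rows(
  offset=[
    [0.12,0.1,-0.1],
    [0.12,0.1,-0.1],
    [0.12,0.1,-0.1],
    [0.12,0.1,-0.1],
    [0.12,0.1,-0.1],
    [0.12,0.1,-0.1],
    [0.12,0.1,-0.1],
    [0.12,0.1,-0.1],
    [0.12,0.1,-0.1],
    [0.12,0.1,-0.1],
    [0,0,0],
    [0,0,0],
  ],
  turn=[
    [0.08,-0.1,0],
    [0.08,-0.1,0],
    [0.08,-0.1,0],
    [0.08,-0.1,0],
    [0.08,-0.1,0],
    [0.08,-0.1,0],
    [0.08,-0.1,0],
    [0.08,-0.1,0],
    [0.08,-0.1,0],
    [0.08,-0.1,0],
    [0,0,0],
    [0,0,0],
  ],
  hand=[0.8,0.8,0.8,0.8,0.8,0.8,0.8,0.8,0.8,0.8,0.8,0.8],
  squeeze=50,
)

```text
time: 7.25
tcp_pos: [544.7, -135.4, 180.4]
eef_rot: [2.077, 2.298, -0.295]
contact_force: [-0.9, -0.5, -4.4]
opening: 0.977
```

```bash
cat > chk.py <<'E'
from rail import *
from bench import arm
import sys
d=arm.get_image("side");np.savez("s.npz",**d)
im=d["pixels"][60:300,280:520,::-1];cv2.imwrite(sys.argv[1],cv2.resize(im,None,fx=2.4,fy=2.4,interpolation=cv2.INTER_CUBIC))
o=arm.get_obs();P,R=tool(o);a,n,p0,_=railfit()
M=R.as_matrix();print("t",o["time"],"yaw",np.degrees(np.arctan2(M[1,1],M[0,1])).round(2),"P",P.round(1),"F",o["contact_force"].round(1),"T",o["torque"].round(2),"open",o["opening"].round(3))
print("tool tilt",np.arccos(-M[2,2]).round(4))
for i,nm in enumerate(["fl","fr","nl","nr"]):
    q=np.array([[101,44.5],[-29,44.5],[101,-45.5],[-29,-45.5]][i]+[162.8]); q[0]+=float(sys.argv[2]) if len(sys.argv)>2 else 0
    w=P+R.apply(q);print(nm,w.round(1),"rail x",((w[:2]-p0)@n).round(1))
# carton planes: depth normals of near face and left face
W=cloud(d)
E
python3 chk.py pics/s5.png
```

```text
Traceback (most recent call last):
  File "chk.py", line 7, in <module>
    M=R.as_matrix();print("t",o["time"],"yaw",np.degrees(np.arctan2(M[1,1],M[0,1])).round(2),"P",P.round(1),"F",o["contact_force"].round(1),"T",o["torque"].round(2),"open",o["opening"].round(3))
                                                                                                                                                                            ^^^^^^^^^^^^^^^^^^
AttributeError: 'float' object has no attribute 'round'
```

View pics/s5.png

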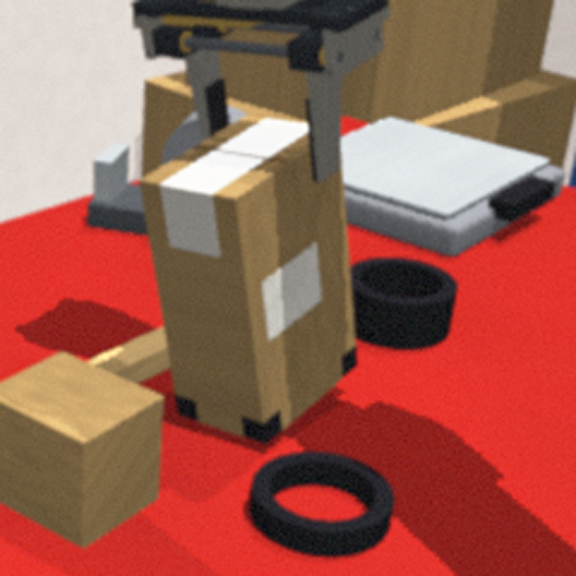

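The carton is tipped left-forward, its near-left foot at (262,430) and right foot (350,360) raised, far-left at (185,408) planted. Continue with the swing.

```bash
sed -i 's/o\["opening"\].round(3)/round(o["opening"],3)/' chk.py; python3 chk.py pics/s5b.png
```

```text
t 7.35 yaw 5.21 P [ 544.6 -135.6  180.4] F [-1.  -0.6 -5.8] T [ 0.39 -0.19  0.05] open 0.973
tool tilt 0.1919
fl [ 5.607e+02 -5.830e+01  2.000e-01] rail x -58.3
fr [ 574.7 -186.1   19.5] rail x -52.5
nl [471.7 -66.4  11. ] rail x -147.6
nr [ 485.7 -194.2   30.3] rail x -141.8
```

send_rows(
  offset=[
    [-0.02,0.08,-0.01],
    [-0.02,0.08,-0.01],
    [-0.03,0.08,0],
    [-0.02,0.07,-0.01],
    [-0.02,0.08,-0.01],
    [-0.02,0.08,-0.01],
    [-0.03,0.08,0],
    [-0.02,0.07,-0.01],
  ],
  turn=[
    [-0.02,-0.015,-0.13],
    [-0.02,-0.015,-0.13],
    [-0.02,-0.015,-0.13],
    [-0.02,-0.015,-0.13],
    [-0.02,-0.015,-0.13],
    [-0.02,-0.015,-0.13],
    [-0.02,-0.015,-0.13],
    [-0.02,-0.015,-0.14],
  ],
  hand=[0.8,0.8,0.8,0.8,0.8,0.8,0.8,0.8],
)

```text
time: 8.15
tcp_pos: [558.1, -136.9, 180.8]
eef_rot: [1.876, 2.446, -0.287]
contact_force: [-0.4, -0.9, -7.9]
opening: 0.972
```

```bash
python3 chk.py pics/s6.png
```

```text
t 8.2 yaw 14.58 P [ 558.2 -136.9  180.9] F [ 1.3  0.4 -7.8] T [ 0.29 -0.52 -0.01] open 0.978
tool tilt 0.1908
fl [561.8 -57.8   0.8] rail x -57.2
fr [ 596.3 -181.7   20.1] rail x -30.6
nl [475.3 -80.3  11.5] rail x -145.0
nr [ 509.8 -204.1   30.7] rail x -118.4
```

View pics/s6.png

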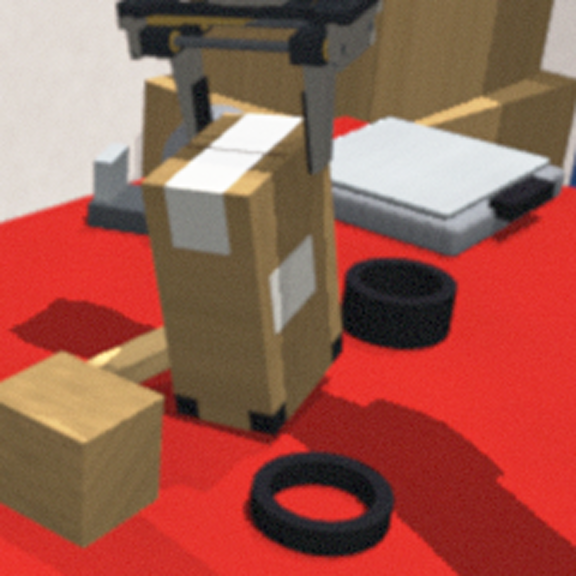

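The swing proceeds about the far-left corner (185,408). Support force is up to 8 N, so I add a small downward bias over the second half.

send_rows(
  offset=[
    [-0.02,0.08,0.01],
    [-0.02,0.08,0.01],
    [-0.03,0.08,0.02],
    [-0.02,0.07,0.01],
    [-0.02,0.08,0.01],
    [-0.02,0.08,0.01],
    [-0.03,0.08,0.01],
    [-0.02,0.07,0.01],
    [0,0,0.02],
    [0,0,0.02],
  ],
  turn=[
    [-0.02,-0.015,-0.13],
    [-0.02,-0.015,-0.13],
    [-0.02,-0.015,-0.13],
    [-0.02,-0.015,-0.13],
    [-0.02,-0.015,-0.13],
    [-0.02,-0.015,-0.13],
    [-0.02,-0.015,-0.13],
    [-0.02,-0.015,-0.14],
    [0,0,0],
    [0,0,0],
  ],
  hand=[0.8,0.8,0.8,0.8,0.8,0.8,0.8,0.8,0.8,0.8],
)

```text
time: 9.2
tcp_pos: [571.2, -138.0, 179.3]
eef_rot: [1.667, 2.575, -0.28]
contact_force: [-2.0, -3.2, 10.8]
opening: 0.975
```

```bash
python3 chk.py pics/s7.png
```

```text
t 9.25 yaw 23.62 P [ 571.1 -138.   179.3] F [-2.8 -3.3 11. ] T [-0.35  1.15  0.14] open 0.973
tool tilt 0.192
fl [562.3 -59.6  -0.9] rail x -56.8
fr [ 616.  -176.4   18.6] rail x -10.7
nl [480.5 -95.4   9.8] rail x -140.8
nr [ 534.1 -212.3   29.2] rail x -94.7
```

View pics/s7.png

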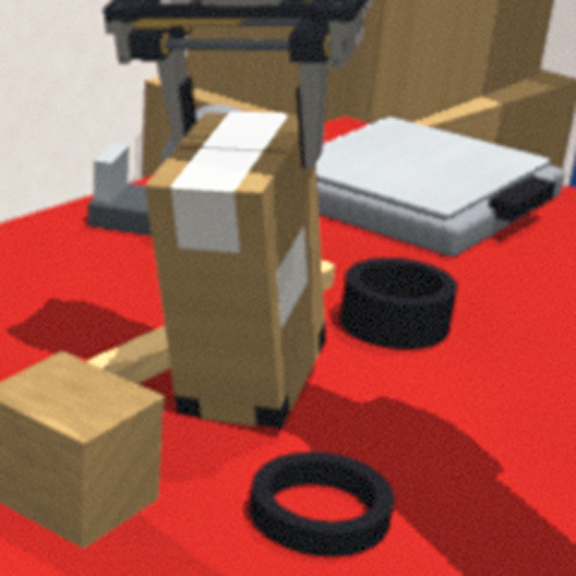

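Far-right is now ~11 mm from the rail in x, still raised, corner pressed with 11 N. Lower it again, stopping a bit short to check.

send_rows(
  offset=[
    [-0.12,-0.1,0.09],
    [-0.12,-0.1,0.09],
    [-0.12,-0.1,0.1],
    [-0.12,-0.1,0.1],
    [-0.12,-0.1,0.1],
    [-0.12,-0.1,0.1],
    [-0.12,-0.1,0.1],
    [-0.12,-0.1,0.1],
    [-0.12,-0.1,0.1],
    [0,0,0],
  ],
  turn=[
    [-0.08,0.1,0],
    [-0.08,0.1,0],
    [-0.08,0.1,0],
    [-0.08,0.1,0],
    [-0.08,0.1,0],
    [-0.08,0.1,0],
    [-0.08,0.1,0],
    [-0.08,0.1,0],
    [-0.08,0.1,0],
    [0,0,0],
  ],
  hand=[0.8,0.8,0.8,0.8,0.8,0.8,0.8,0.8,0.8,0.8],
)

```text
time: 10.25
tcp_pos: [563.3, -167.5, 164.2]
eef_rot: [1.707, 2.629, -0.025]
contact_force: [-1.6, -2.5, 7.3]
opening: 0.973
```

```bash
python3 chk.py pics/s8.png
```

```text
t 10.3 yaw 24.04 P [ 563.3 -167.1  164.4] F [-2.1 -2.5  6.1] T [-0.3   0.47  0.1 ] open 0.977
tool tilt 0.0181
fl [ 5.624e+02 -5.970e+01 -4.000e-01] rail x -56.8
fr [ 615.3 -178.4    1.6] rail x -11.5
nl [480.2 -96.3   0.5] rail x -141.1
nr [ 533.1 -215.     2.5] rail x -95.8
```

send_rows(
  offset=[
    [-0.06,-0.05,0.04],
    [-0.06,-0.05,0.04],
    [0,0,0],
    [0,0,0],
  ],
  turn=[
    [-0.04,0.05,0],
    [-0.04,0.05,0],
    [0,0,0],
    [0,0,0],
  ],
  hand=[0.8,0.8,0.8,0.8],
)

```text
time: 10.7
tcp_pos: [562.2, -168.3, 163.6]
eef_rot: [1.707, 2.637, 0.002]
contact_force: [-2.9, 0.9, 12.5]
opening: 0.974
```

```bash
python3 chk.py pics/s9.png
```

```text
t 10.75 yaw 24.19 P [ 562.2 -168.2  163.6] F [-3.5  0.8 12. ] T [-0.47  1.51 -0.21] open 0.972
tool tilt 0.001
fl [561.5 -57.8   0.9] rail x -57.4
fr [ 614.8 -176.4    0.9] rail x -11.9
nl [479.4 -94.6   0.8] rail x -141.7
nr [ 532.7 -213.2    0.8] rail x -96.1
```

View pics/s9.png

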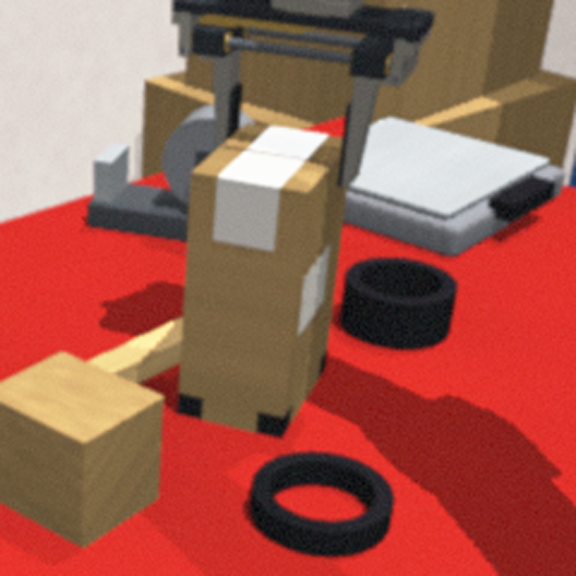

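The carton stands flat, corner feet at (190,405), (272,422). Release and check.

send_rows(
  offset=[
    [0,0,0],
    [0,0,0],
    [0,0,0],
    [0,0,0],
    [0,0,0],
    [0,0,0],
  ],
  turn=[
    [0,0,0],
    [0,0,0],
    [0,0,0],
    [0,0,0],
    [0,0,0],
    [0,0,0],
  ],
  hand=[1,1,1,1,1,1],
)

```text
time: 11.35
tcp_pos: [561.5, -168.6, 161.4]
eef_rot: [-1.707, -2.635, -0.003]
contact_force: [-0.3, -1.0, 0.5]
opening: 1.001
```

```bash
python3 chk.py pics/s10.png; python3 wl.py pics/w10.png
```

```text
t 11.4 yaw 24.13 P [ 561.6 -168.6  161.4] F [ 0.1  0.3 -0.2] T [-0.01 -0.11  0.02] open 0.999
tool tilt 0.0024
fl [560.8 -57.9  -1.1] rail x -58.2
fr [ 613.9 -176.5   -1.4] rail x -12.7
nl [478.7 -94.6  -1.2] rail x -142.5
nr [ 531.8 -213.3   -1.5] rail x -97.0
11.45 [ 561.5 -168.6  161.5] [[-0.409, 0.913, -0.001], [0.913, 0.409, 0.002], [0.002, 0.0, -1.0]] [-1.1  0.   0.6]
n 63848 z 210.54219600515634
tool-frame top rect ((36.008934020996094, -0.7062644958496094), (131.65097045898438, 121.45021057128906), 0.03537046164274216) [[-29.899999618530273, 60.0], [-29.799999237060547, -61.5], [101.9000015258789, -61.400001525878906], [101.80000305175781, 60.099998474121094]]
-20 [-45.  -44.   44.3  45.2]
0 [-47.  -46.7  45.5  45.8]
20 [-45.  -43.9  44.2  45.4]
40 [-45.2 -43.8  44.3  45.4]
60 [-45.  -43.9  44.2  45.6]
80 [-44.9 -44.   44.2  45.3]
100 [-44.9 -43.9  44.2  45.4]
finger z -25 inner -51.28343521075368 52.35493142300879
finger z -40 inner -46.48015235939169 47.47772102195102
```

View pics/w10.png

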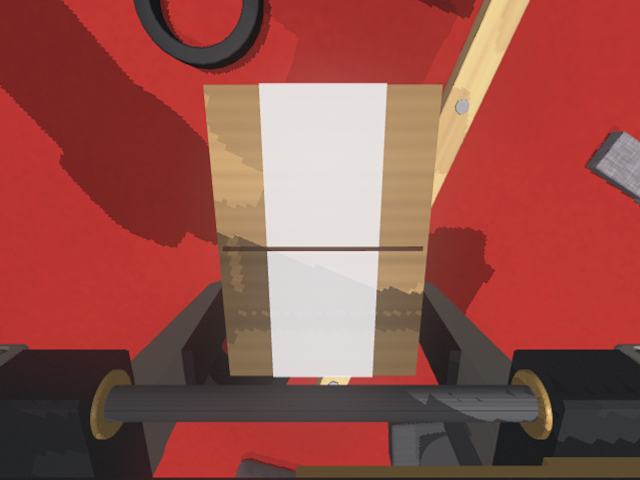

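The carton's flat between the open fingers (cols 222–420), yaw aligned. Slide the open jaws along to the left half.

send_rows(
  offset=[
    [0.15,0,0],
    [0.3,0,0],
    [0.3,0,0],
    [0.25,0,0],
    [0,0,0],
  ],
  turn=[
    [0,0,0],
    [0,0,0],
    [0,0,0],
    [0,0,0],
    [0,0,0],
  ],
  hand=[1,1,1,1,1],
)

```text
time: 11.95
tcp_pos: [553.1, -149.3, 161.8]
eef_rot: [-1.705, -2.637, -0.003]
contact_force: [0.8, 0.3, -0.2]
opening: 0.995
```

```bash
python3 wl.py pics/w11.png
```

```text
12.0 [ 553.3 -149.9  161.7] [[-0.41, 0.912, -0.0], [0.912, 0.41, 0.002], [0.002, 0.0, -1.0]] [-0.3 -0.2  0. ]
n 51788 z 210.54211108646012
tool-frame top rect ((23.613719940185547, -0.2847251892089844), (120.92589569091797, 115.90469360351562), 89.64835357666016) [[-34.70000076293945, -60.400001525878906], [81.19999694824219, -61.099998474121094], [81.9000015258789, 59.79999923706055], [-34.0, 60.5]]
-20 [-45.1 -44.1  44.   45. ]
0 [-46.9 -46.6  45.6  46.1]
20 [-45.2 -44.1  44.1  45.2]
40 [-45.5 -44.   44.1  45.2]
60 [-45.4 -44.   44.2  45.4]
80 [-45.  -44.   44.1  45.3]
finger z -25 inner -51.85233047751889 51.761160671399885
finger z -40 inner -46.51128221960199 47.2023445368766
```

send_rows(
  offset=[
    [0.2,0,0],
    [0.4,0,0],
    [0.4,0,0],
    [0.4,0,0],
    [0.4,0,0],
    [0.4,0,0],
    [0.3,0,0],
    [0.1,0,0],
    [0,0,0],
  ],
  turn=[
    [0,0,0],
    [0,0,0],
    [0,0,0],
    [0,0,0],
    [0,0,0],
    [0,0,0],
    [0,0,0],
    [0,0,0],
    [0,0,0],
  ],
  hand=[1,1,1,1,1,1,1,1,1],
)

```text
time: 12.9
tcp_pos: [532.1, -102.7, 161.8]
eef_rot: [-1.707, -2.636, -0.002]
contact_force: [1.3, -0.6, -0.1]
opening: 1.002
```

```bash
python3 wl.py pics/w12.png;python3 chk.py pics/s12.png -72
```

```text
12.95 [ 532.2 -103.1  161.8] [[-0.409, 0.913, -0.0], [0.913, 0.409, 0.002], [0.002, 0.001, -1.0]] [-0.2 -0.3 -0. ]
n 35117 z 210.48114673674107
tool-frame top rect ((-31.23833656311035, 0.7737503051757812), (120.95751190185547, 125.17144012451172), 88.4773941040039) [[-95.4000015258789, -58.0], [29.700000762939453, -61.29999923706055], [32.900001525878906, 59.599998474121094], [-92.19999694824219, 62.900001525878906]]
-20 [-45.1 -44.1  44.   45.3]
0 [-47.  -46.7  45.5  45.8]
20 [-45.3 -44.   44.2  45.4]
finger z -25 inner -51.95526027200334 51.55658586519444
finger z -40 inner -46.55667797195877 46.7195865621956
t 13.0 yaw 24.1 P [ 532.3 -103.3  161.7] F [-0.3  0.9  0. ] T [-0.01 -0.11  0.01] open 1.001
tool tilt 0.002
fl [561.  -58.3  -1. ] rail x -58.0
fr [ 614.1 -177.    -1.3] rail x -12.6
nl [478.8 -95.1  -1.1] rail x -142.4
nr [ 531.9 -213.7   -1.3] rail x -97.0
```

View pics/w12.png

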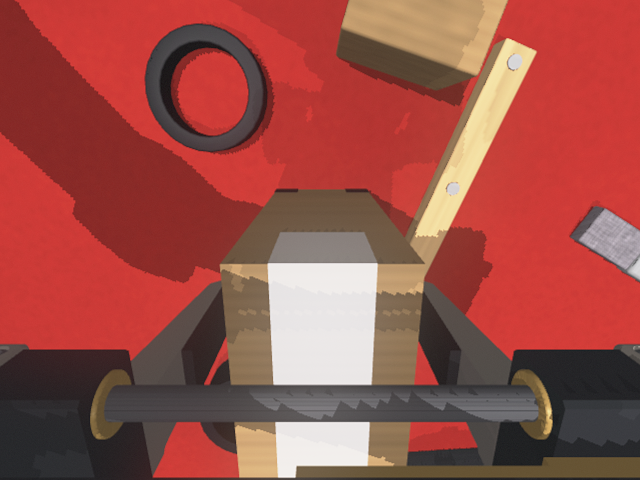

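Grip left half and compute the second pivot rows.

send_rows(
  offset=[
    [0,0,0],
    [0,0,0],
    [0,0,0],
    [0,0,0],
    [0,0,0],
    [0,0,0],
  ],
  turn=[
    [0,0,0],
    [0,0,0],
    [0,0,0],
    [0,0,0],
    [0,0,0],
    [0,0,0],
  ],
  hand=[0.8,0.8,0.8,0.8,0.8,0.8],
  squeeze=50,
)

```text
time: 13.6
tcp_pos: [532.6, -103.1, 161.8]
eef_rot: [-1.708, -2.636, -0.003]
contact_force: [3.0, -0.3, -0.8]
opening: 0.972
```

```bash
python3 chk.py pics/s13.png -72
python3 - <<'E'
from h import *
from bench import arm
o=arm.get_obs();P,R=tool(o)
p=np.array([-101,44.7,162.3]);w=np.array([.08,.1,0])*.15
for s in (1,-1): print("tilt",((p-Ro.from_rotvec(s*w).apply(p))/20).round(3))
Rt=R
for i in range(10): Rt=Rt*Ro.from_rotvec(w)
u=Rt.inv().apply([0,0,1.]);w2=-u*np.radians(20.4)/16
print("yaw",(w2/.15).round(3),((p-Ro.from_rotvec(w2).apply(p))/20).round(3))
E
```

```text
t 13.65 yaw 24.12 P [ 532.6 -103.1  161.8] F [ 2.7 -0.3 -1. ] T [-0.02 -0.88 -0.04] open 0.976
tool tilt 0.0021
fl [561.4 -58.1  -0.9] rail x -57.6
fr [ 614.6 -176.8   -1.1] rail x -12.1
nl [479.3 -94.9  -1. ] rail x -141.9
nr [ 532.4 -213.6   -1.2] rail x -96.5
tilt [-0.122  0.098 -0.101]
tilt [ 0.121 -0.097  0.104]
yaw [-0.022  0.017  0.146] [ 0.027  0.083 -0.006]
```

send_rows(
  offset=[
    [-0.12,0.1,-0.1],
    [-0.12,0.1,-0.1],
    [-0.12,0.1,-0.1],
    [-0.12,0.1,-0.1],
    [-0.12,0.1,-0.1],
    [-0.12,0.1,-0.1],
    [-0.12,0.1,-0.1],
    [-0.12,0.1,-0.1],
    [-0.12,0.1,-0.1],
    [-0.12,0.1,-0.1],
    [0,0,0],
    [0,0,0],
  ],
  turn=[
    [0.08,0.1,0],
    [0.08,0.1,0],
    [0.08,0.1,0],
    [0.08,0.1,0],
    [0.08,0.1,0],
    [0.08,0.1,0],
    [0.08,0.1,0],
    [0.08,0.1,0],
    [0.08,0.1,0],
    [0.08,0.1,0],
    [0,0,0],
    [0,0,0],
  ],
  hand=[0.8,0.8,0.8,0.8,0.8,0.8,0.8,0.8,0.8,0.8,0.8,0.8],
)

```text
time: 14.85
tcp_pos: [561.1, -117.6, 178.5]
eef_rot: [-1.603, -2.474, 0.027]
contact_force: [-3.0, -0.5, -3.5]
opening: 0.975
```

```bash
python3 chk.py pics/s14.png -72
```

```text
t 14.9 yaw 24.66 P [ 561.1 -117.6  178.5] F [-2.7 -1.1 -4.4] T [-0.56  0.46 -0.11] open 0.975
tool tilt 0.1942
fl [561.8 -58.5  17.8] rail x -57.2
fr [ 613.3 -176.2   -1.8] rail x -13.4
nl [480.6 -95.8  28.6] rail x -140.6
nr [ 532.1 -213.5    9. ] rail x -96.8
```

View pics/s14.png

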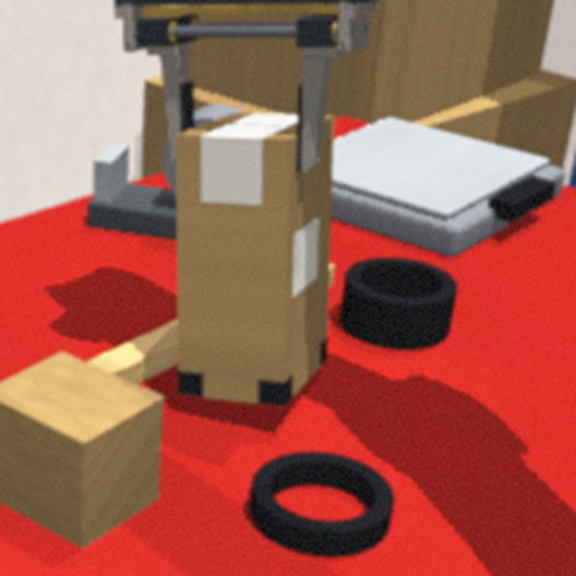

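The left feet (190,383),(275,390) are off the bench with shadow beneath; far-right planted. Swing the left side forward.

send_rows(
  offset=[
    [0.03,0.08,0],
    [0.03,0.08,0],
    [0.02,0.09,0],
    [0.03,0.08,0],
    [0.03,0.08,0],
    [0.03,0.08,0],
    [0.02,0.09,0],
    [0.03,0.08,0],
  ],
  turn=[
    [-0.02,0.015,0.145],
    [-0.02,0.015,0.145],
    [-0.02,0.015,0.145],
    [-0.02,0.015,0.145],
    [-0.02,0.02,0.145],
    [-0.025,0.02,0.145],
    [-0.025,0.02,0.145],
    [-0.025,0.02,0.145],
  ],
  hand=[0.8,0.8,0.8,0.8,0.8,0.8,0.8,0.8],
)

```text
time: 15.7
tcp_pos: [572.7, -108.7, 178.3]
eef_rot: [-1.818, -2.321, 0.001]
contact_force: [-1.2, -0.5, -2.6]
opening: 0.978
```

```bash
python3 chk.py pics/s15.png -72
```

```text
t 15.75 yaw 14.35 P [ 572.8 -108.7  178.3] F [-2.2 -0.2 -2. ] T [-0.47  0.15 -0.1 ] open 0.979
tool tilt 0.1931
fl [584.4 -50.6  17.6] rail x -34.2
fr [ 614.  -175.7   -2. ] rail x -12.7
nl [497.8 -72.7  28.3] rail x -122.0
nr [ 527.4 -197.8    8.7] rail x -100.5
```

View pics/s15.png

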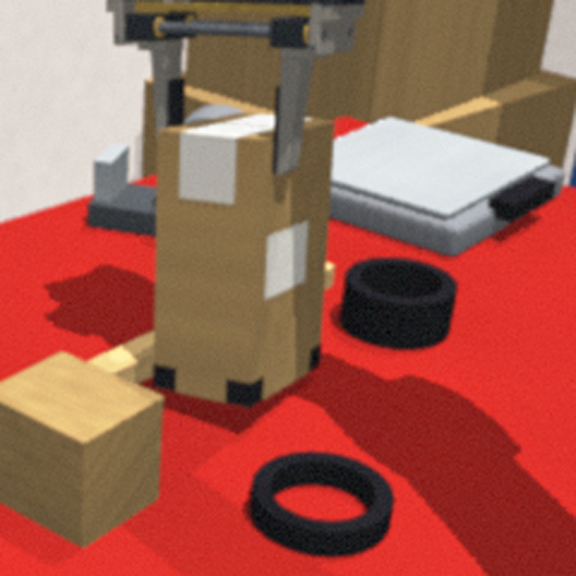

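send_rows(
  offset=[
    [0.03,0.08,0],
    [0.03,0.08,0],
    [0.02,0.09,0],
    [0.03,0.08,0],
    [0.03,0.08,0],
    [0.03,0.08,0],
    [0.02,0.09,0],
    [0.03,0.08,0],
    [0,0,0],
    [0,0,0],
  ],
  turn=[
    [-0.02,0.015,0.145],
    [-0.02,0.015,0.145],
    [-0.02,0.015,0.145],
    [-0.02,0.015,0.145],
    [-0.02,0.015,0.145],
    [-0.025,0.02,0.145],
    [-0.025,0.02,0.145],
    [-0.025,0.02,0.145],
    [0,0,0],
    [0,0,0],
  ],
  hand=[0.8,0.8,0.8,0.8,0.8,0.8,0.8,0.8,0.8,0.8],
)

```text
time: 16.75
tcp_pos: [584.9, -102.0, 177.7]
eef_rot: [-2.016, -2.153, -0.023]
contact_force: [-1.2, 1.1, 5.7]
opening: 0.977
```

```bash
python3 chk.py pics/s16.png -72
```

```text
t 16.8 yaw 4.3 P [ 584.9 -102.   177.6] F [-2.1  1.   4.5] T [-0.36  0.49 -0.09] open 0.974
tool tilt 0.1926
fl [606.5 -47.   16.9] rail x -11.9
fr [ 613.8 -175.3   -2.6] rail x -12.8
nl [517.4 -53.7  27.6] rail x -101.3
nr [ 524.7 -182.     8.1] rail x -102.2
```

View pics/s16.png

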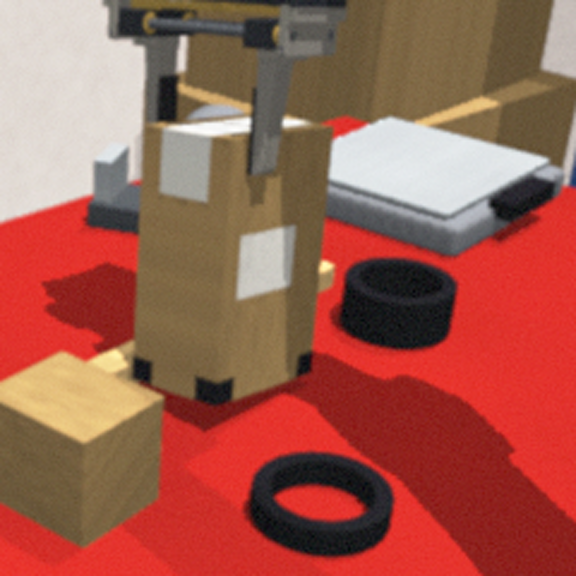

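Far corners are both about −12 mm from the rail, the left still raised. Lower gently.

send_rows(
  offset=[
    [0.12,-0.1,0.1],
    [0.12,-0.1,0.1],
    [0.12,-0.1,0.1],
    [0.12,-0.1,0.1],
    [0.12,-0.1,0.1],
    [0.12,-0.1,0.1],
    [0.12,-0.1,0.1],
    [0.12,-0.1,0.1],
    [0.12,-0.1,0.1],
    [0,0,0],
  ],
  turn=[
    [-0.08,-0.1,0],
    [-0.08,-0.1,0],
    [-0.08,-0.1,0],
    [-0.08,-0.1,0],
    [-0.08,-0.1,0],
    [-0.08,-0.1,0],
    [-0.08,-0.1,0],
    [-0.08,-0.1,0],
    [-0.08,-0.1,0],
    [0,0,0],
  ],
  hand=[0.8,0.8,0.8,0.8,0.8,0.8,0.8,0.8,0.8,0.8],
)

```text
time: 17.8
tcp_pos: [564.2, -79.9, 162.5]
eef_rot: [-2.132, -2.283, -0.004]
contact_force: [-0.2, 1.4, 4.2]
opening: 0.978
```

```bash
python3 chk.py pics/s17.png -72
```

```text
t 17.85 yaw 3.88 P [564.3 -80.2 162.7] F [-0.8  1.6  5.3] T [-0.14 -0.35 -0.04] open 0.977
tool tilt 0.0188
fl [ 6.049e+02 -4.590e+01 -1.000e-01] rail x -13.4
fr [ 613.6 -175.6   -2.1] rail x -13.0
nl [515.1 -52.    0.9] rail x -103.4
nr [ 523.8 -181.6   -1.1] rail x -103.0
```

send_rows(
  offset=[
    [0.06,-0.05,0.04],
    [0.06,-0.05,0.04],
    [0,0,0],
    [0,0,0],
  ],
  turn=[
    [-0.04,-0.05,0],
    [-0.04,-0.05,0],
    [0,0,0],
    [0,0,0],
  ],
  hand=[0.8,0.8,0.8,0.8],
)

```text
time: 18.25
tcp_pos: [562.7, -79.4, 161.8]
eef_rot: [2.147, 2.293, 0.001]
contact_force: [0.1, -1.1, 8.6]
opening: 0.975
```

```bash
python3 chk.py pics/s18.png -72
```

```text
t 18.3 yaw 3.76 P [562.7 -79.4 161.7] F [ 0.4 -0.   9.3] T [-0.18  0.46  0.24] open 0.978
tool tilt 0.0008
fl [605.3 -47.5  -1. ] rail x -13.1
fr [ 613.8 -177.2   -1. ] rail x -12.9
nl [515.5 -53.4  -1.1] rail x -103.1
nr [ 524.  -183.1   -1.1] rail x -102.9
```

send_rows(
  offset=[
    [0,0,0],
    [0,0,0],
    [0,0,0],
    [0,0,0],
    [0,0,0],
  ],
  turn=[
    [0,0,0],
    [0,0,0],
    [0,0,0],
    [0,0,0],
    [0,0,0],
  ],
  hand=[1,1,1,1,1],
)

```text
time: 18.8
tcp_pos: [561.7, -78.4, 160.5]
eef_rot: [-2.146, -2.293, -0.0]
contact_force: [1.9, -1.6, -1.0]
opening: 0.997
```

```bash
python3 chk.py pics/s19.png -72;python3 wl.py pics/w19.png
```

```text
t 18.85 yaw 3.81 P [561.7 -78.3 160.6] F [ 1.6 -0.8 -0.9] T [-0.12 -0.36 -0.01] open 1.0
tool tilt 0.0012
fl [604.1 -46.3  -2.2] rail x -14.2
fr [ 612.7 -176.    -2.4] rail x -13.9
nl [514.3 -52.2  -2.2] rail x -104.2
nr [ 522.9 -182.    -2.3] rail x -103.9
18.9 [561.7 -78.3 160.6] [[-0.067, 0.998, -0.001], [0.998, 0.067, 0.001], [0.001, -0.001, -1.0]] [ 0.7 -0.4 -0.9]
n 34998 z 210.48930976320403
tool-frame top rect ((-31.835573196411133, 0.3238639831542969), (121.95326232910156, 123.38545227050781), 88.83250427246094) [[-94.80000305175781, -59.400001525878906], [28.600000381469727, -61.900001525878906], [31.100000381469727, 60.0], [-92.30000305175781, 62.5]]
-20 [-44.9 -43.7  44.4  45.3]
0 [-47.  -46.7  45.5  45.8]
20 [-44.7 -43.8  44.3  45.3]
finger z -25 inner -51.73619243152442 52.417759951746426
finger z -40 inner -46.60955143400081 47.37879546804288
```

View pics/s19.png

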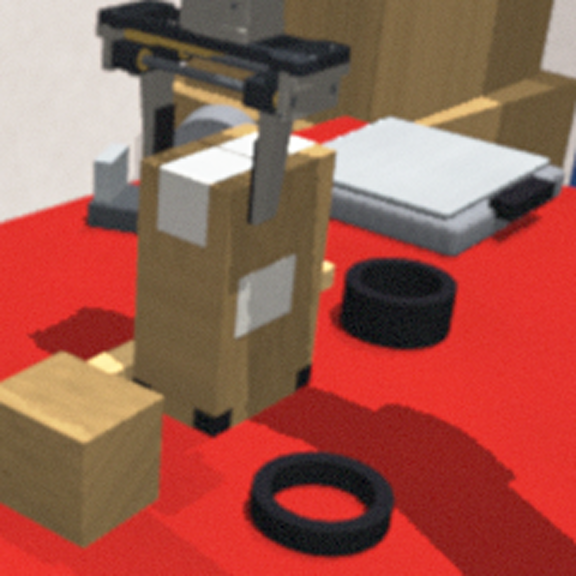

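Flat by the rail, the near-left foot at (212,420). Withdraw straight up slowly, then away toward the robot's right.

send_rows(
  offset=[
    [0,0,-0.1],
    [0,0,-0.2],
    [0,0,-0.3],
    [0,0,-0.4],
    [0,0,-0.4],
    [0,0,-0.4],
    [0,0,-0.5],
    [0,0,-0.5],
    [0,0,-0.5],
    [0,0,-0.5],
    [0,0,-0.5],
    [0,0,-0.5],
    [-0.5,-0.5,-0.5],
    [-1,-1,-0.5],
    [-1,-1,0],
    [-1,-1,0],
    [-1,-1,0],
    [-1,-1,0],
    [-1,-1,0],
    [-1,-1,0],
  ],
  turn=[
    [0,0,0],
    [0,0,0],
    [0,0,0],
    [0,0,0],
    [0,0,0],
    [0,0,0],
    [0,0,0],
    [0,0,0],
    [0,0,0],
    [0,0,0],
    [0,0,0],
    [0,0,0],
    [0,0,0],
    [0,0,0],
    [0,0,0],
    [0,0,0],
    [0,0,0],
    [0,0,0],
    [0,0,0],
    [0,0,0],
  ],
  hand=[1,1,1,1,1,1,1,1,1,1,1,1,1,1,1,1,1,1,1,1],
)

```text
time: 20.9
tcp_pos: [421.4, -238.7, 277.3]
eef_rot: [-2.146, -2.294, -0.001]
contact_force: [0.1, -0.2, -0.4]
opening: 0.997
```

send_rows(
  offset=[
    [-1,-0.5,0],
    [-1,-0.5,0],
    [-1,-0.5,0],
    [-0.5,-0.3,0],
    [0,0,0],
    [0,0,0],
  ],
  turn=[
    [0,0,0],
    [0,0,0],
    [0,0,0],
    [0,0,0],
    [0,0,0],
    [0,0,0],
  ],
  hand=[1,1,1,1,1,1],
)

```text
time: 21.5
tcp_pos: [391.4, -309.3, 276.8]
eef_rot: [-2.145, -2.294, -0.002]
contact_force: [0.1, 0.5, 0.1]
opening: 1.002
```

Run:
```python
from rail import *
from bench import arm
o=arm.get_obs();print(o["time"],o["tcp_pos"],o["contact_force"].round(1))
d=arm.get_image("top");cv2.imwrite("pics/t20.png",d["pixels"][:,:,::-1]);np.savez("t20.npz",**d)
W=cloud(d);px=d["pixels"];a,n,p0,_=railfit()
m=(W[...,2]>204)&(W[...,2]<216)&(W[...,0]>450)&(W[...,0]<660)&(W[...,1]>-210)&(W[...,1]<-20)
r,b=rect(W[m][:,:2]);print(r)
t=np.array([-n[1],n[0]])
for q in b: print(q.round(1),"rail x,y",((q-p0)@n).round(1),((q-p0)@t).round(1))
A=W[m];k=np.linalg.lstsq(np.c_[A[:,:2]-A[:,:2].mean(0),np.ones(len(A))],A[:,2],rcond=None)[0];print("top slope",k)
d=arm.get_image("side");cv2.imwrite("pics/s20.png",d["pixels"][:,:,::-1]);W=cloud(d)
m=(W[...,2]>204)&(W[...,2]<216)&(W[...,0]>450)&(W[...,0]<660)&(W[...,1]>-210)&(W[...,1]<-20)
r,b=rect(W[m][:,:2]);print("side",r,[(((q-p0)@n).round(1)) for q in b])
for f,n_ in (("top0.npz","before"),("t20.npz","after")):
    D=np.load(f);V=cloud(D);mm=(V[...,2]>80)&(V[...,2]<100)&(V[...,0]>450)&(V[...,0]<620)&(V[...,1]>30)&(V[...,1]<160);print(n_,rect(V[mm][:,:2])[0])
```

```text
21.5 [ 391.38082391 -309.34286687  276.81529828] [0.1 0.5 0.1]
((565.6734008789062, -115.75602722167969), (90.9469985961914, 131.8504180908203), 3.9921278953552246)
[515.7 -53.2] rail x,y -102.9 74.5
[ 524.9 -184.7] rail x,y -102.1 -57.3
[ 615.6 -178.4] rail x,y -11.2 -56.8
[606.4 -46.8] rail x,y -11.9 75.0
top slope [ 2.23054402e-03 -8.93639557e-04  2.11045801e+02]
side ((563.4651489257812, -115.32408905029297), (94.29103088378906, 136.83624267578125), 5.2678303718566895) [np.float64(-108.2), np.float64(-104.4), np.float64(-10.2), np.float64(-14.0)]
before ((527.2706909179688, 86.31132507324219), (100.55381774902344, 85.22021484375), 7.079660415649414)
after ((527.1124877929688, 86.23262786865234), (100.47008514404297, 84.97698211669922), 7.00057315826416)
```

View pics/t20.png

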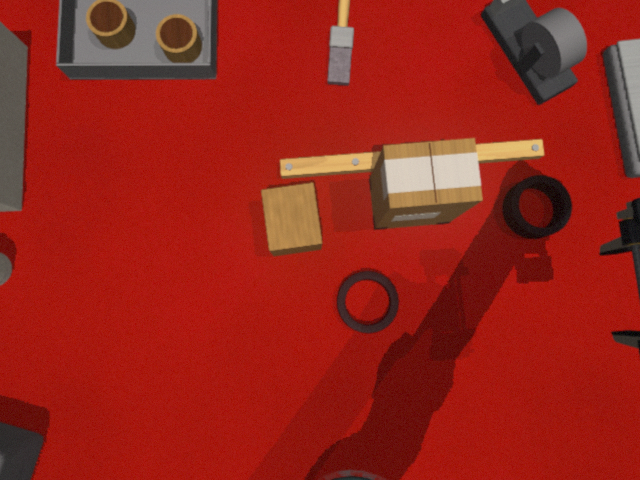

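View pics/s20.png

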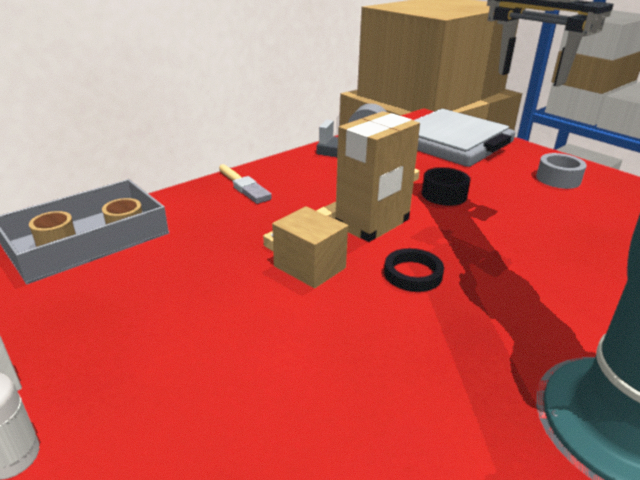

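The carton stands flat along the rail (top view, at about (431,175)), with gaps of about 11–12 mm. The rolls at (538,207) and (368,301) and the small carton have not moved, and the arm is clear of everything.

```bash
python3 -c "
from bench import arm;print(arm.job_done())"
```

```text
the job is handed in; nothing more can be done
None
```

The carton now stands flat along the rail with gaps of about 12 mm at its left end and 11 mm at its right, and the job is handed in at about 21.5 s. No verdict was reported.

**What I did:** I did not use the suggested push on an upright edge. I opened the jaws over the 90 mm depth and gripped near the top, first on the right half.
1. I tipped the carton about 0.19 rad onto its far left corner, swung it about 18.5°, lowered it and released it.
2. I slid the open jaws along to the left half, gripped, and tipped it about 0.19 rad onto its far right corner. I then swung it back about 20.4°, lowered it, released it and withdrew upwards.

**Last checks:**
- **Gaps:** the top camera gave the 11–12 mm above. The last gripper pose gave about 13–14 mm at both ends. The coarser side view gave about 10 and 14 mm.
- **Alignment:** the top camera puts the carton within about 0.3° of parallel to the rail. The side view read about 1.6°, probably from noisy edges in its depth data.
- **Tilt:** the top-face slope was about 0.002, so it is level.
- **Neighbours:** the small carton moved less than 0.5 mm. Both tape rolls look unmoved in the pictures, but I did not measure them again.
- **Forces:** the largest readings were about 12 N, mostly when pressing the carton down on the bench.

At mid-swing in the first step the hand briefly carried nearly the carton's full weight, about 8 N, so the pivot corner may have been only lightly loaded. I pressed down slightly for the rest of that swing, and the corner's estimated position stayed within about 2–3 mm.

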